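Press the clamp lever through the guard window

TASK

Clamp the stone in the yellow guarded fixture: push the shutter on its roof fully open to the right by the black rib, reach through the window with closed fingers and press the red lever all the way down, then push the shutter fully closed again. Only push with the fingers, never pinch the rib, and do not touch the yellow guard or its rails at any time. Leave the tape measure, the white pot and the sanding block beside the guard where they stand.

Things in the scene. Friction and masses are not known exactly. Their poses are not given: they have to be found in the camera images.
- guard: fixed yellow sheet-metal guard over a clamp, x = -69 to +75, y = -135 to +135 mm, 110 mm high (roof's upper face). Origin at bench level; x away from the robot, y left, z up; yaw within 0.25 rad of the world's. On the roof two steel rails along y, 7 mm high, 6 wide, centred at x = -61 and +41 mm, belong to it. Wall shelf behind it: front edge at world x = 0.685 m, underside 0.337 m above the bench
- window (a point): centre of the window in the guard's roof, level with the roof's upper face, at x = -10, y = +55 mm of the guard. The opening is 72 mm in the guard's x and 84 mm in its y, the roof 4 mm thick. The shutter covers it at the start
- rib (a point): top centre of the black rib on the shutter's right-hand end, by which it is pushed; moves with the shutter. The rib is 70 mm long (guard's x), 20 mm thick (guard's y), and stands up to 28 mm above the roof; its left face is shutter_c2, its right face shutter_c3. To its left lies the bare shutter plate: 94 mm (x), reaching 117 mm to the left of the rib's centre, its upper face 3.5 mm above the roof
- shutter (a joint): shutter slide in m: 0 = fully closed (right of it the bare roof), grows as the shutter moves to the right (guard's -y), 0.100 = fully open against its stop, where the window is quite free. Friction about 2 N, stays where left; hard stops at both ends
- lever_pad (a point): centre of the upper face of the red lever's press pad, 46 (x) x 50 (y) mm, straight under the window; moves with the lever. With the lever up it is 14 mm below the roof's upper face, with the lever fully down 33 mm below
- lever (a joint): clamp lever in rad: 0 = up, 0.28 = fully down against a hard stop. Hinged on a pin along y, 70 mm behind the pad (guard's +x). Needs about 5 N on the pad, stays where left
- tape_measure: loose yellow tape measure, 55 x 85 x 62 mm high, left of the guard; origin under its centre; to be left alone
- white_pot: loose white pot, 64 mm across, 50 mm high, behind the guard; origin under its centre; to be left alone
- sanding_block: loose stone-coloured sanding block, 66 x 79 x 30 mm high, behind the guard; origin under its centre; to be left alone

How it is judged:
By the outcome, as a careful person would: the job done as asked, in the order asked, and still so for the second after the job is handed in, with the robot touching nothing.
It also fails if it takes over 64 s, if anything falls off the work surface, if the arm or the gripper's body presses on something with over 40 N, if the wrist force passes 120 N, or if a joint passes its speed limit or range.

ROBOT

A 6-joint arm with a two-finger parallel gripper is mounted at the origin on a cart in front of the work surface, level with it; the furniture and walls round the work are solid. World frame = base frame: x ahead of the robot, y to its left, z up, the work surface at z = 0. Lengths are in mm, angles in rad, forces in N, time in s.
With the tool pointing down it reaches from about 300 to 775 mm from the base axis. Payload 14.6 kg.
Tool frame: the origin (TCP) lies midway between the tips of the shut fingers; the grasp point (between the pads) lies 19 mm behind it (manip.tcp_to_grasp is the distance from the TCP to the grasp point, in mm); z points along the fingers, x is the direction in which the jaws open and shut, and the axes are right-handed (so a half turn about z gives the same grasp; the last joint's range is limited). The gripper opens to 94 mm and grips with 3 to 60 N. Pads are 16 mm wide; open, the fingers measure 119 mm over their backs; the gripper's body (75 mm by 177 mm) begins 78 mm behind the grasp point.
Start: joints at [1.24, 0.3, 1.521, -0, 1.321, -0.067], TCP at [143.411, 530.964, 205.446] pointing down, gripper open.
Joint ranges: [-3.03, 3.03], [-0.79, 2.21], [0.23, 2.52], [-1.04, 4.18], [0, 3.07], [-2.55, 2.55]. Speed limits (rad/s): [2.22, 2.22, 2.57, 3.14, 3.14, 3.14].

INTERFACE

Orientations are given as [roll, pitch, yaw] about the fixed x, y, z axes, in that order (R = Rz(yaw) Ry(pitch) Rx(roll)).
In Python, from cell import manip gives the robot as it stands.
- The arm moves only by the tool arm_command, never from a script. Its argument "steps" is a list of rows, each a list of 3 entries, a list of its own where there are three numbers: the opening, from 0 (shut) to 1 (fully open), then the shift along the tool's x, y, z in cm, then the turn about the tool's z in rad. A call has 1 to 5 rows; each row shifts and turns the commanded pose from where the row before left it, along the tool's axes as they then stand; what a row does not reach is not made up. A row lasts 1/12 s, in which the tool goes at most 41.7 mm and 7.16 degrees, less where a joint would pass 70% of its speed; a pose out of reach is approached as far as the arm can. A call with a gripper value outside its range is refused whole. The fingers move at their own pace and stop on an object; "force" is the grip in N (left out, the last holds). Time passes only in rows, so rows that do not move let the fingers close. It gives the time, the measured TCP pose, the force and the opening at its end, in the units of the state.
- manip.read_state(): the state, without advancing time (a new reading comes with each control period).
- manip.camera(name): name is "scene" or "top" or "wrist"; returns (picture, depth): 480x640x3 uint8, red, green, blue; 480x640 float32, mm along the optical axis (not along the pixel's ray), 0 where there is no reading.
- manip.calibration(name): a dict with "fx", "fy", "cx", "cy" (pixels), "R" (3x3) and "t" (3): a world point X has camera coordinates R X + t; the wrist camera has in their place "tool_from_camera" (4x4, takes a point from camera to tool coordinates, whose origin is the TCP and whose axes are the tool frame's). Camera axes: x right, y down, z forward; pixel columns grow to the right and rows downward; lengths in mm; the calibration is good to about 2 mm. The wrist camera is an equidistant fisheye: a pixel r from the principal point sees the ray r / f radians off the axis. A picture is of the moment at which its call begins: read the wrist's pose just before it. calibration takes no time and is no camera call.
- manip.sign_off(): hands the job in, once; it reports no verdict.
The state is a dict: "clock": time; "joints": joint angles; "qd": joint speeds; "effort": joint torques, N m; "eef_pos": TCP position; "eef_rot": TCP orientation; "wrist_force": force on the tool from outside, world axes, zero at the start; "moment": the same for the moment, N m; "finger_gap": finger opening in mm.
Only numpy, scipy, OpenCV 4.12 (cv2) and the standard library are available. Lean on these libraries where they do the work, as an engineer would, in place of code of your own. Each camera call takes 0.05 s, during which the arm holds its last target.

## Working session

There is one attempt and no reset: what is moved stays moved. The work goes in short steps, Python scripts to look and compute and a tool call to move; the robot and the scene stay as the last step left them, time stands still between calls to the robot, and variables do not carry over. Pictures are saved under pics/ and viewed, and the job is handed in when it is done.

Besides the shell and the picture viewer there is one more tool, called after "Emit:" as a command line: name --argument value ..., lists and objects as JSON in quotes. arm_command: Moves the arm, as the interface text tells. Its arguments: {"type":"object","properties":{"steps":{"type":"array","items":{"type":"array"}},"force":{"type":"number"}},"required":["steps"]}

```bash
ls; mkdir -p pics; python3 - <<'E'
from cell import manip
import cv2,numpy as np
print(manip.read_state())
for n in ("scene","top"):
    p,d=manip.camera(n); cv2.imwrite(f"pics/{n}0.png",p[:,:,::-1]); np.savez(f"{n}0.npz",p=p,d=d)
    print(manip.calibration(n))
print(manip.calibration("wrist"))
E
```

```text
pics
{'clock': 0.0, 'joints': array([ 1.24040126e+00,  3.00497405e-01,  1.52159340e+00, -8.27584484e-06,
        1.32069525e+00, -6.66224853e-02]), 'qd': array([-0.00186516,  0.00013044, -0.00045405,  0.00172715,  0.00063239,
       -0.00097026]), 'effort': array([ 2.01685027e-03, -5.31807876e+01, -3.52742279e+01,  7.09387986e-02,
        2.43975897e-02, -8.23350570e-05]), 'eef_pos': array([143.32832315, 530.71899586, 204.86668978]), 'eef_rot': array([-3.14152120e+00,  1.19129418e-03,  1.30702584e+00]), 'wrist_force': array([-0.25841958, -0.20983635,  0.47891106]), 'moment': array([ 0.02179831, -0.05155213, -0.0288905 ]), 'finger_gap': 94.26299542670563}
{'fx': 495.77719803616526, 'fy': 495.77719803616526, 'cx': 322.35202539359904, 'cy': 233.80951826664932, 'R': array([[-0.88449519, -0.46629098, -0.01552348],
       [-0.27861818,  0.55460674, -0.78408117],
       [ 0.3742194 , -0.6891909 , -0.62046414]]), 't': array([692.51210064,  48.1256607 , 932.59175981])}
{'fx': 509.0996696460289, 'fy': 509.0996696460289, 'cx': 311.94472524635705, 'cy': 238.98285288194262, 'R': array([[-2.27559128e-02, -9.99722642e-01, -6.06695663e-03],
       [-9.70089853e-01,  2.35475958e-02, -2.41601300e-01],
       [ 2.41677152e-01,  3.87634955e-04, -9.70356638e-01]]), 't': array([367.72614021, 599.42919097, 909.58967888])}
{'fx': 371.64829954431775, 'fy': 371.64829954431775, 'cx': 316.6343634816546, 'cy': 244.22734593459168, 'tool_from_camera': array([[ 9.99999069e-01, -8.00605585e-04,  1.10514571e-03,
         5.12157361e-01],
       [ 5.09417611e-04,  9.70286421e-01,  2.41958676e-01,
        -7.03058191e+01],
       [-1.26602134e-03, -2.41957888e-01,  9.70285926e-01,
        -1.79613635e+02],
       [ 0.00000000e+00,  0.00000000e+00,  0.00000000e+00,
         1.00000000e+00]])}
```

View pics/scene0.png

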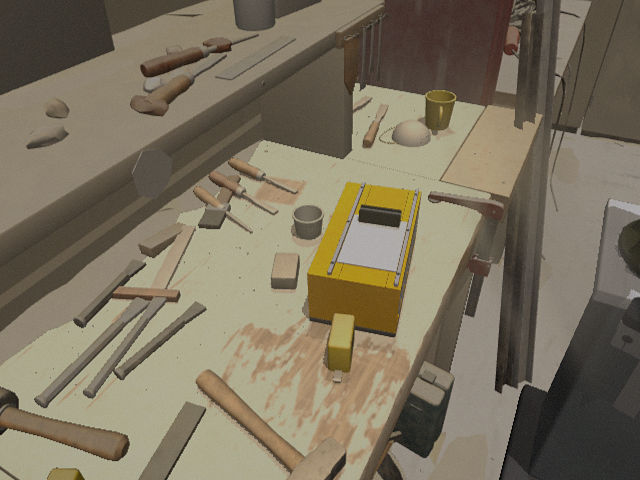

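View pics/top0.png

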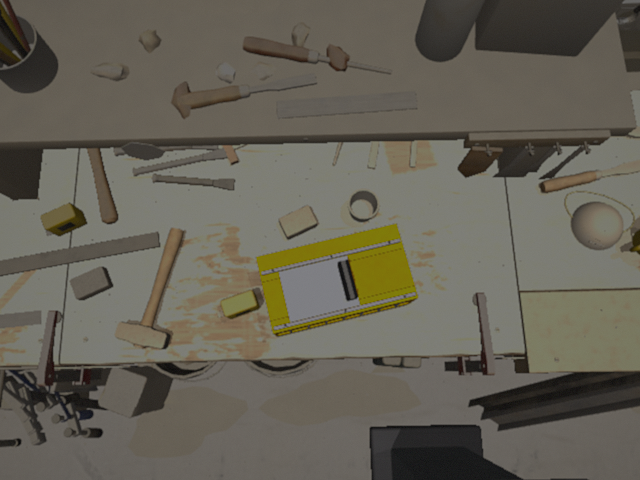

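The views show the yellow guard (top image around (337,280)) with the rib at (348,280), the tape measure at (239,304), the pot at (363,206) and the sanding block at (298,222). Next I'll measure the poses.

```bash
cat > h.py <<'E'
import numpy as np,cv2
from cell import manip
def world(n,d):
    c=manip.calibration(n); v,u=np.indices(d.shape)
    P=np.stack([(u-c['cx'])/c['fx']*d,(v-c['cy'])/c['fy']*d,d],-1)
    return (P-c['t'])@c['R']   # R^T (P-t)
def proj(n,X):
    c=manip.calibration(n); P=np.atleast_2d(X)@c['R'].T+c['t']
    return np.stack([P[:,0]/P[:,2]*c['fx']+c['cx'],P[:,1]/P[:,2]*c['fy']+c['cy']],-1)
E
python3 - <<'E'
from h import *
for n in("top","scene"):
    f=np.load(n+"0.npz");p=f['p'].astype(int);d=f['d'];W=world(n,d)
    yel=(p[...,0]>110)&(p[...,2]<70)&(p[...,0]-p[...,2]>80)&(d>0)
    roof=(W[...,2]>95)&(W[...,2]<125)&(d>0)&(W[...,0]<685)&(W[...,0]>250)&(abs(W[...,1])<450)
    lab,st=cv2.connectedComponentsWithStats(roof.astype(np.uint8))[1:3]
    k=1+st[1:,4].argmax(); m=lab==k
    pts=W[m]; print(n,len(pts),np.median(pts[:,2]),np.median(W[m&yel][:,2]))
    print(cv2.minAreaRect(pts[:,:2].astype(np.float32)), [np.percentile(pts[:,i],[0.5,99.5]) for i in (0,1)])
    rib=(W[...,2]>129)&(W[...,2]<145)&(d>0)&(W[...,0]<650)&(W[...,0]>250)&(abs(W[...,1])<450)
    print("rib",W[rib].mean(0),rib.sum(),cv2.minAreaRect(W[rib][:,:2].astype(np.float32)))
    for nm,(u,v) in dict(tape=(239,304),pot=(363,206),block=(298,222)).items():
        if n=="top": print(nm,W[v-3:v+4,u-3:u+4].reshape(-1,3).mean(0))
E
```

```text
top 11037 112.27348052413141 111.07534745218996
((528.0731811523438, 312.1856689453125), (144.83734130859375, 269.874755859375), 12.365274429321289) [array([436.29272064, 618.03972796]), array([173.91028903, 446.37522244])]
rib [517.96236399 293.37556911 137.92788482] 456 ((518.6908569335938, 293.20404052734375), (70.21945190429688, 20.08480453491211), 12.437007904052734)
tape [487.04111717 494.88773749  62.8105268 ]
pot [694.32944737 244.36873027   4.70224984]
block [649.42708375 380.67806143  51.32582204]
scene 8298 110.20820600982607 109.12505148839865
((525.0869140625, 312.18280029296875), (144.21963500976562, 274.3096618652344), 12.460589408874512) [array([430.24227385, 613.37273246]), array([175.60884492, 448.72712252])]
rib [514.26191965 293.6634492  135.22776862] 433 ((447.8250427246094, -63.86187744140625), (772.1294555664062, 69.28573608398438), 79.29045104980469)
```

Emit:
arm_command --steps '[[0,[0,0,0],0.109],[0,[0,0,0],0.109],[0,[0,0,0],0.109],[0,[0,0,0],0.109],[0,[0,0,0],0.109]]' --force 30

```text
clock: 0.52
eef_pos: [143.4, 530.8, 205.1]
eef_rot: [3.141, 0.001, 0.757]
wrist_force: [0.1, 0.1, -0.6]
finger_gap: 64.1
```

Emit:
arm_command --steps '[[0,[0,0,0],0.109],[0,[0,0,0],0.109],[0,[0,0,0],0.109],[0,[0,0,0],0.109],[0,[0,0,0],0.109]]'

```text
clock: 0.93
eef_pos: [143.3, 530.8, 205.1]
eef_rot: [3.141, 0.0, 0.212]
wrist_force: [0.2, 0.1, -0.5]
finger_gap: 31.0
```

```bash
cat >> h.py <<'E'
O=np.array([523.6,311.6]);YAW=0.217
from scipy.spatial.transform import Rotation as Ro
def g2w(gx,gy,z,O=O,yaw=YAW):
    c,s=np.cos(yaw),np.sin(yaw); return np.array([O[0]+c*gx-s*gy,O[1]+s*gx+c*gy,z])
def togo(target):
    s=manip.read_state(); R=Ro.from_euler('xyz',s['eef_rot']).as_matrix()
    print('t',round(s['clock'],2),'pos',s['eef_pos'].round(1),'yaw',s['eef_rot'].round(3),'F',s['wrist_force'].round(1),'gap',round(s['finger_gap'],1))
    print('cm',((np.array(target)-s['eef_pos'])@R/10).round(2))
E
python3 -c "
from h import *
togo(g2w(-10,60,205))"
```

```text
t 0.93 pos [143.3 530.8 205.1] yaw [3.141 0.    0.212] F [ 0.2  0.1 -0.5] gap 31.0
cm [3.154e+01 2.343e+01 1.000e-02]
```

Emit:
arm_command --steps '[[0,[3.15,2.34,0],0],[0,[3.15,2.34,0],0],[0,[3.15,2.34,0],0],[0,[3.15,2.34,0],0],[0,[3.15,2.34,0],0]]'

```text
clock: 1.35
eef_pos: [323.8, 449.5, 205.2]
eef_rot: [3.141, 0.0, 0.217]
wrist_force: [0.2, 1.2, 0.2]
finger_gap: 0.8
```

Emit:
arm_command --steps '[[0,[3.15,2.34,0],0],[0,[3.15,2.34,0],0],[0,[3.15,2.34,0],0],[0,[3.15,2.34,0],0],[0,[3.15,2.34,0],0]]'

```text
clock: 1.77
eef_pos: [502.9, 369.0, 205.1]
eef_rot: [3.141, 0.001, 0.217]
wrist_force: [-0.3, 0.9, 0.5]
finger_gap: 0.6
```

Emit:
arm_command --steps '[[0,[0,0,0],0],[0,[0,0,0],0],[0,[0,0,0],0]]'

```text
clock: 2.02
eef_pos: [500.9, 370.4, 205.0]
eef_rot: [3.141, 0.001, 0.217]
wrist_force: [-0.5, 0.2, -0.1]
finger_gap: 0.3
```

```bash
python3 - <<'E'
from h import *
togo(g2w(-10,60,205))
s=manip.read_state(); p,d=manip.camera("wrist")
np.savez("w1.npz",p=p,d=d,pos=s['eef_pos'],rot=s['eef_rot']); cv2.imwrite("pics/w1.png",p[:,:,::-1])
E
```

```text
t 2.02 pos [500.9 370.4 205. ] yaw [3.141e+00 1.000e-03 2.170e-01] F [-0.5  0.2 -0.1] gap 0.3
cm [-0.05  0.23 -0.  ]
```

View pics/w1.png

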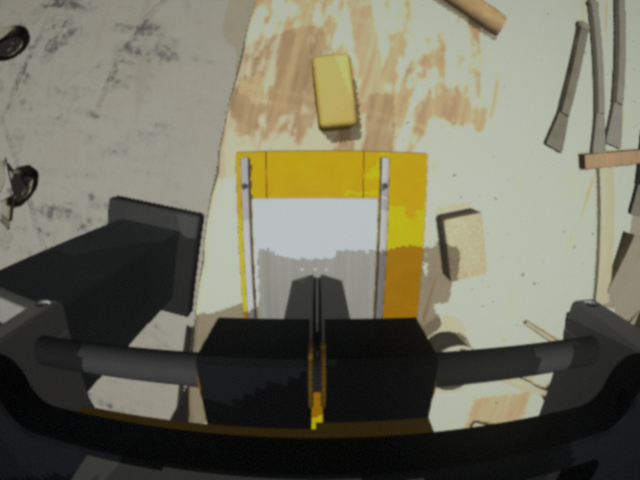

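The wrist view shows the guard's left roof edge at row 151, the rails at columns 247 and 384, the plate's left edge at row 198, and the fingertips near (317,280). I'll use it to cross-check the guard pose.

```bash
python3 - <<'E'
from h import *
f=np.load("w1.npz");p=f['p'].astype(int);d=f['d'];c=manip.calibration("wrist")
v,u=np.indices(d.shape);x=(u-c['cx'])/c['fx'];y=(v-c['cy'])/c['fy'];r=np.hypot(x,y)+1e-9
t=np.tan(r);P=np.stack([x/r*t*d,y/r*t*d,d],-1)
T=c['tool_from_camera'];Q=P@T[:3,:3].T+T[:3,3]
W=Q@Ro.from_euler('xyz',f['rot']).as_matrix().T+f['pos']
cc,s=np.cos(YAW),np.sin(YAW)
dx,dy=W[...,0]-O[0],W[...,1]-O[1];G=np.stack([cc*dx+s*dy,-s*dx+cc*dy,W[...,2]],-1)
for row in (175,215,235):
    print(row)
    for uu in range(232,436,4): print(uu,p[row,uu],G[row,uu].round(1)) if row!=235 else 0
for v_ in range(140,210,3): print(v_,p[v_,310],G[v_,310].round(1))
E
```

```text
175
232 [185 187 157] [-98.5 112.1  -0.7]
236 [185 167 100] [-69.8 118.  109.8]
240 [169 151  82] [-65.2 118.3 117.2]
244 [165 163 162] [-62.3 118.2 116.6]
248 [108 105 102] [-59.5 118.1 116. ]
252 [181 151  28] [-57.4 117.8 111. ]
256 [186 158  28] [-54.5 117.6 110. ]
260 [186 158  27] [-51.4 117.6 110.8]
264 [183 152  28] [-48.6 117.5 109.5]
268 [183 152  26] [-45.4 117.5 111. ]
272 [185 158  27] [-42.5 117.4 110.2]
276 [185 158  25] [-39.6 117.4 109.5]
280 [184 157  25] [-36.5 117.4 110.6]
284 [185 156  26] [-33.6 117.3 110.6]
288 [186 155  27] [-30.6 117.3 110.7]
292 [186 156  27] [-27.6 117.3 111.8]
296 [185 154  24] [-24.7 117.2 109.9]
300 [185 156  25] [-21.8 117.2 109.4]
304 [187 160  29] [-18.8 117.2 110.6]
308 [187 159  29] [-15.9 117.2 110.5]
312 [186 158  28] [-12.9 117.2 110.8]
316 [187 158  28] [-10.  117.2 111.3]
320 [187 156  27] [ -7.1 117.1 109.4]
324 [186 157  26] [ -4.1 117.2 110.2]
328 [187 155  26] [ -1.2 117.2 110.7]
332 [186 153  25] [  1.7 117.3 111.4]
336 [186 154  24] [ -9.3 132.9 384.6]
340 [184 154  24] [  7.7 117.2 110.3]
344 [185 155  24] [ 10.5 117.3 1
[... 2999 characters left out ...]
9.3 132.9 384.6]
158 [187 158  26] [-14.4 129.7 109.7]
161 [187 159  26] [-14.4 127.5 110.3]
164 [188 161  28] [-14.4 125.3 110.7]
167 [187 160  24] [-14.4 123.1 109.6]
170 [186 159  25] [-14.4 120.8 109.4]
173 [187 159  27] [-14.4 118.6 109.9]
176 [185 156  25] [-14.4 116.5 110.7]
179 [187 159  30] [-14.4 114.3 111.5]
182 [185 157  27] [-14.4 112.  110.7]
185 [187 156  28] [-14.5 109.7 109. ]
188 [187 156  29] [-14.4 107.6 110.9]
191 [186 155  28] [-14.4 105.4 111.6]
194 [185 155  29] [-14.5 103.  110.1]
197 [182 162 106] [-14.5 100.8 109.8]
200 [185 190 191] [-14.4  99.  113.9]
203 [186 191 192] [-14.4  96.9 114.6]
206 [187 192 194] [-14.4  94.4 112.6]
209 [186 192 193] [-14.4  92.3 113.9]
```

Emit:
arm_command --steps '[[0,[0,2.1,1],0],[0,[0,2.1,2],0],[0,[0,0,2.3],0],[0,[0,0,2],0],[0,[0,0,1],0]]'

```text
clock: 2.48
eef_pos: [508.8, 329.5, 120.4]
eef_rot: [3.141, 0.002, 0.218]
wrist_force: [-0.5, 0.2, 0.1]
finger_gap: 0.6
```

Emit:
arm_command --steps '[[0,[0,0.5,0],0],[0,[0,0.5,0],0],[0,[0,0.3,0],0],[0,[0,0.2,0],0],[0,[0,0.2,0],0]]'

```text
clock: 2.9
eef_pos: [514.5, 312.6, 123.5]
eef_rot: [-3.141, -0.002, 0.217]
wrist_force: [0.2, 0.7, -0.0]
finger_gap: 0.5
```

```bash
python3 - <<'E'
from h import *
togo(g2w(-10,1.5,122))
E
```

```text
t 2.9 pos [514.5 312.6 123.5] yaw [-3.141e+00 -2.000e-03  2.170e-01] F [ 0.2  0.7 -0. ] gap 0.5
cm [-0.13  0.14  0.15]
```

Emit:
arm_command --steps '[[0,[-0.05,0.3,0],0],[0,[-0.05,0.3,0],0],[0,[0,0.5,0],0],[0,[0,0.6,0],0],[0,[0,0.7,0],0]]'

```text
clock: 3.32
eef_pos: [518.4, 288.6, 122.6]
eef_rot: [-3.141, -0.0, 0.217]
wrist_force: [-0.8, 3.3, 1.4]
finger_gap: 0.6
```

Emit:
arm_command --steps '[[0,[0,0.8,0],0],[0,[0,0.8,0],0],[0,[0,0.8,0],0],[0,[0,0.8,0],0],[0,[0,0.8,0],0]]'

```text
clock: 3.73
eef_pos: [527.1, 249.0, 122.4]
eef_rot: [-3.142, 0.0, 0.217]
wrist_force: [-0.4, 2.2, 1.3]
finger_gap: 0.2
```

```bash
python3 - <<'E'
from h import *
togo(g2w(-10,-98.5,122))
p,d=manip.camera("top");cv2.imwrite("pics/t1.png",cv2.resize(p[180:380,220:460,::-1],None,fx=3,fy=3))
E
```

```text
t 3.73 pos [527.1 249.  122.4] yaw [-3.142  0.     0.217] F [-0.4  2.2  1.3] gap 0.2
cm [0.01 3.66 0.04]
```

View pics/t1.png

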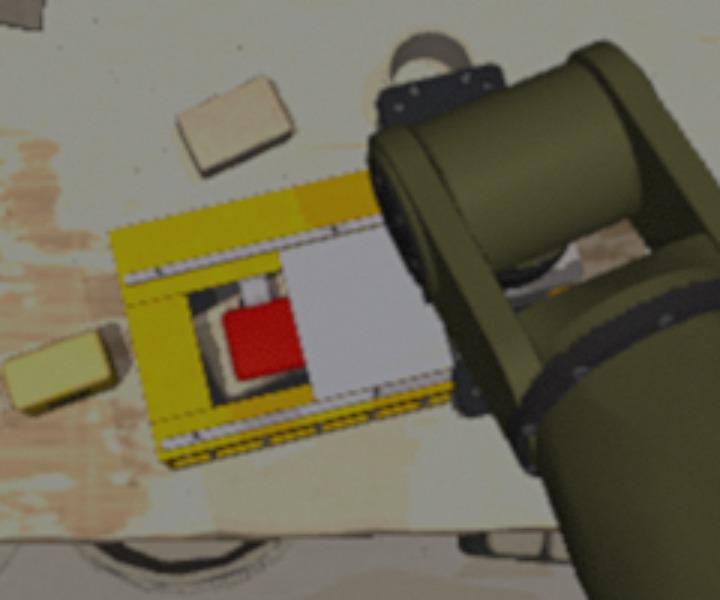

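The shutter is sliding (window about 60% open, red pad visible at crop (262,340)). I'll keep pushing to the stop.

Emit:
arm_command --steps '[[0,[0,0.8,0],0],[0,[0,0.8,0],0],[0,[0,0.6,0],0],[0,[0,0.5,0],0],[0,[0,0.3,0],0]]'

```text
clock: 4.2
eef_pos: [533.5, 220.0, 122.4]
eef_rot: [3.142, 0.0, 0.217]
wrist_force: [0.3, 2.6, -0.3]
finger_gap: 0.7
```

Emit:
arm_command --steps '[[0,[0,0.2,0],0],[0,[0,0.2,0],0],[0,[0,0.2,0],0],[0,[0,0.1,0],0],[0,[0,0.0,0],0]]'

```text
clock: 4.62
eef_pos: [533.8, 218.3, 122.5]
eef_rot: [-3.134, -0.001, 0.219]
wrist_force: [-5.3, 33.3, -1.8]
finger_gap: 0.6
```

```bash
python3 - <<'E'
from h import *
togo(g2w(-10,-98.5,122))
E
```

```text
t 4.62 pos [533.8 218.3 122.5] yaw [-3.134e+00 -1.000e-03  2.190e-01] F [-5.3 33.3 -1.8] gap 0.6
cm [0.01 0.52 0.05]
```

Emit:
arm_command --steps '[[0,[0,-0.8,0],0],[0,[0,-0.8,0],0],[0,[0,-0.5,-1],0],[0,[0,0,-3],0],[0,[0,0,-3],0]]'

```text
clock: 5.03
eef_pos: [529.7, 234.3, 193.1]
eef_rot: [3.141, 0.002, 0.217]
wrist_force: [1.2, -0.6, 0.2]
finger_gap: 0.6
```

Emit:
arm_command --steps '[[0,[0,-3.5,-1],0],[0,[0,-3.5,0],0],[0,[0,-3.5,0],0],[0,[0,-3.0,0],0],[0,[0,0,0],0]]'

```text
clock: 5.45
eef_pos: [499.6, 370.2, 203.0]
eef_rot: [-3.141, -0.0, 0.221]
wrist_force: [-0.5, -0.2, 0.1]
finger_gap: 0.3
```

```bash
python3 - <<'E'
from h import *
togo(g2w(-10,55,150))
s=manip.read_state();p,d=manip.camera("wrist");cv2.imwrite("pics/w2.png",p[:,:,::-1])
p,d=manip.camera("top");cv2.imwrite("pics/t2.png",cv2.resize(p[180:380,220:460,::-1],None,fx=3,fy=3));np.savez("top2.npz",p=p,d=d)
p,d=manip.camera("scene");cv2.imwrite("pics/s2.png",p[:,:,::-1]);np.savez("scene2.npz",p=p,d=d)
W=world("scene",d);rib=(W[...,2]>131)&(W[...,2]<142)&(p.max(-1)<70)&(abs(W[...,0]-535)<60)&(W[...,1]<250)&(W[...,1]>150)
print(rib.sum(),W[rib].mean(0) if rib.any() else 0, g2w(-10,-116,138))
E
```

```text
t 5.45 pos [499.6 370.2 203. ] yaw [-3.141 -0.     0.221] F [-0.5 -0.2  0.1] gap 0.3
cm [0.07 0.74 5.29]
132 [523.45070571 201.83822685 135.20172372] [538.8094331  196.16745197 138.        ]
```

View pics/w2.png

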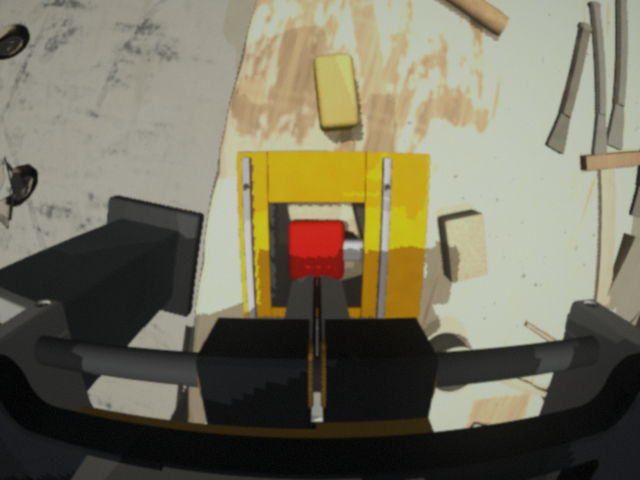

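View pics/s2.png

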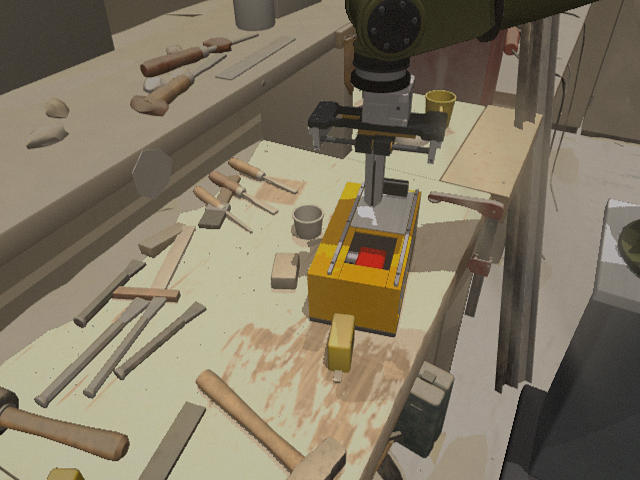

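The window is free: in the wrist view the opening spans rows 202–312 and the red pad sits at (317,250). Now I'll check how far the shutter opened.

```bash
python3 - <<'E'
from h import *
cc,s=np.cos(YAW),np.sin(YAW)
def G(W):
    dx,dy=W[...,0]-O[0],W[...,1]-O[1];return np.stack([cc*dx+s*dy,-s*dx+cc*dy,W[...,2]],-1)
for k in("scene0","scene2","top0","top2"):
    f=np.load(k+".npz");n=k[:-1];g=G(world(n,f['d']));p=f['p'].astype(int)
    m=(abs(g[...,0]+10)<40)&(g[...,2]>130)&(g[...,2]<145)&(g[...,1]<20)&(g[...,1]>-140)&(p.max(-1)<75)
    if m.any(): print(k,m.sum(),'rib gy pct',np.percentile(g[m][:,1],[2,50,98]).round(1),'gx',np.percentile(g[m][:,0],[2,98]).round(1))
    # plate left edge: near gx -30 (inside window) gray pixels at z~113
    q=(abs(g[...,0]+10)<30)&(abs(g[...,2]-113)<6)&(abs(p[...,0]-p[...,2])<35)&(g[...,1]<110)&(g[...,1]>-20)
    print(k,'plate left edge',np.percentile(g[q][:,1],[90,98,99.5]).round(1))
E
```

```text
scene0 290 rib gy pct [-24.3  -8.2  -5.2] gx [-45.   21.5]
scene0 plate left edge [ 92.7  99.5 100.5]
scene2 152 rib gy pct [-118.9 -103.6 -100.1] gx [-45.4  -3. ]
scene2 plate left edge [4.3 6.1 6.7]
top0 326 rib gy pct [-26.6 -14.1  -7.1] gx [-42.9  22.2]
top0 plate left edge [88.9 97.4 99. ]
top2 292 rib gy pct [-121.7 -107.9 -102.1] gx [-42.8  21.9]
top2 plate left edge [2.8 4.7 5.4]
```

View pics/t2.png

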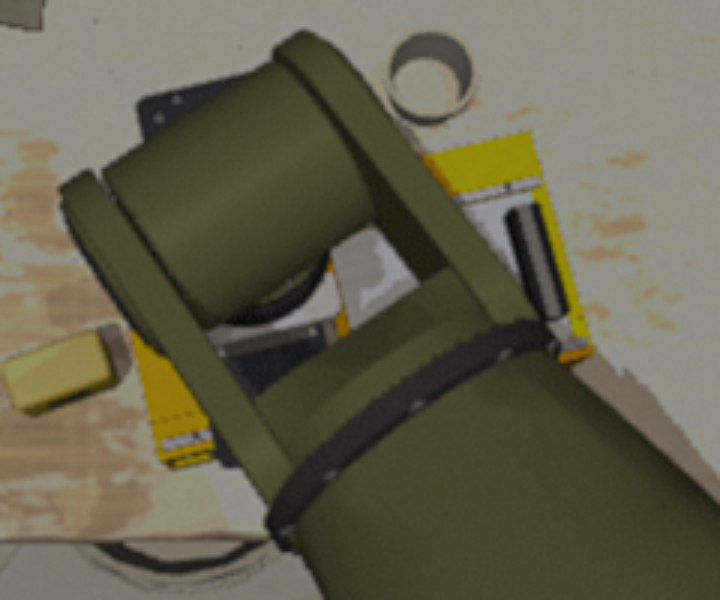

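Both cameras put the travel at about 94–95 mm, not 100, though the push met a hard 33 N resistance. I'll look at the rib end more closely before going on.

```bash
python3 - <<'E'
from h import *
p=np.load("scene2.npz")['p'];a=p[165:275,295:435,::-1]
cv2.imwrite("pics/s2z.png",cv2.resize(a,None,fx=5,fy=5,interpolation=cv2.INTER_CUBIC))
p=np.load("top2.npz")['p'];a=np.clip(p[220:340,350:430,::-1].astype(int)*2,0,255).astype(np.uint8)
cv2.imwrite("pics/t2z.png",cv2.resize(a,None,fx=5,fy=5,interpolation=cv2.INTER_CUBIC))
p=np.load("top0.npz")['p'];a=np.clip(p[220:340,250:430,::-1].astype(int)*2,0,255).astype(np.uint8)
cv2.imwrite("pics/t0z.png",cv2.resize(a,None,fx=4,fy=4,interpolation=cv2.INTER_CUBIC))
E
```

```text
(no output)
```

View pics/s2z.png

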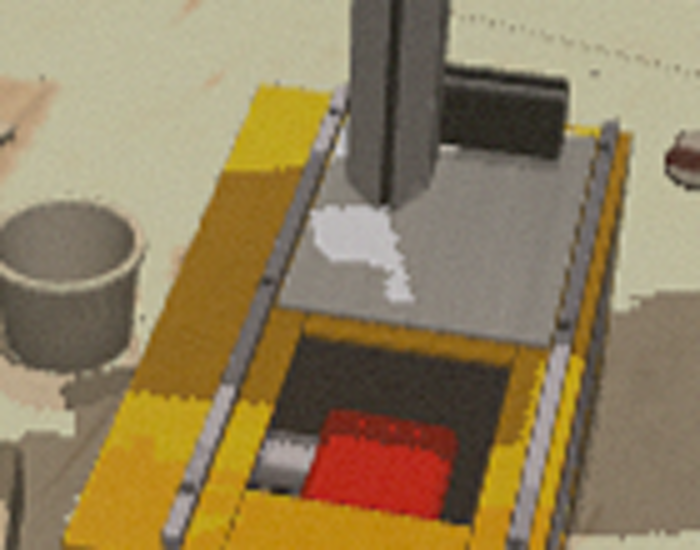

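View pics/t2z.png

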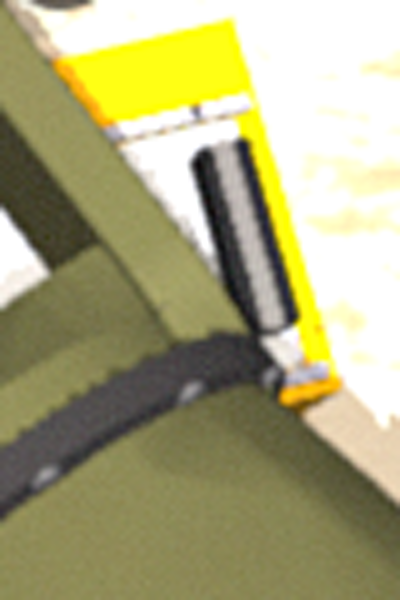

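View pics/t0z.png

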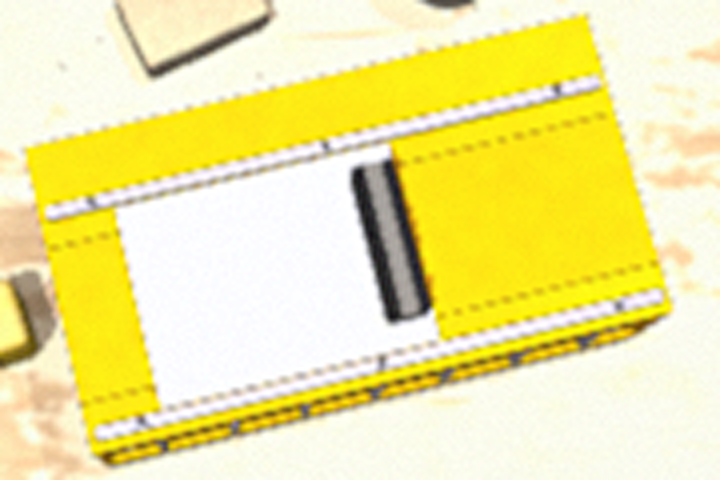

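```bash
python3 - <<'E'
from h import *
c=manip.calibration("top");cc,s=np.cos(YAW),np.sin(YAW)
def ray(u,v,z,n="top"):
    c=manip.calibration(n);r=c['R'].T@np.array([(u-c['cx'])/c['fx'],(v-c['cy'])/c['fy'],1]);o=-c['R'].T@c['t']
    W=o+r*(z-o[2])/r[2];dx,dy=W[0]-O[0],W[1]-O[1];return (cc*dx+s*dy).round(1),(-s*dx+cc*dy).round(1)
print("mid", ray(220+281/3,180+262/3,113.5),ray(220+313/3,180+398/3,113.5))
print("start", ray(250+118/4,220+208/4,113.5),ray(250+158/4,220+405/4,113.5))
# scene2 zoom: plate left edge
print("now", [ray(295+u/5,165+v/5,113.5,"scene") for u,v in ((280,308),(420,328),(545,346))])
# window edge left in scene: far(right) edge of window opening at roof z=110
print("win right edge", [ray(295+u/5,165+v/5,110,"scene") for u,v in ((303,335),(510,365))])
E
# finger thickness
python3 - <<'E'
import sys;sys.path.insert(0,'.')
from h import *
f=np.load("scene2.npz");g=world("scene",f['d']);p=f['p']
for v in range(172,206,3):
    row=[(u,*g[v,u].round(0)) for u in range(364,388,3)]
    print(v,row)
E
```

```text
mid (np.float64(29.2), np.float64(34.5)) (np.float64(-55.4), np.float64(35.6))
start (np.float64(35.7), np.float64(97.1)) (np.float64(-55.4), np.float64(99.6))
now [(np.float64(31.9), np.float64(10.9)), (np.float64(-16.0), np.float64(10.1)), (np.float64(-57.9), np.float64(9.5))]
win right edge [(np.float64(22.1), np.float64(19.1)), (np.float64(-47.8), np.float64(18.0))]
172 [(364, np.float64(677.0), np.float64(-14.0), np.float64(1.0)), (367, np.float64(508.0), np.float64(378.0), np.float64(260.0)), (370, np.float64(504.0), np.float64(377.0), np.float64(260.0)), (373, np.float64(500.0), np.float64(374.0), np.float64(259.0)), (376, np.float64(496.0), np.float64(374.0), np.float64(261.0)), (379, np.float64(491.0), np.float64(375.0), np.float64(262.0)), (382, np.float64(487.0), np.float64(373.0), np.float64(263.0)), (385, np.float64(631.0), np.float64(-35.0), np.float64(2.0))]
175 [(364, np.float64(673.0), np.float64(-6.0), np.float64(-2.0)), (367, np.float64(508.0), np.float64(378.0), np.float64(255.0)), (370, np.float64(504.0), np.float64(377.0), np.float64(255.0)), (373, np.float64(49
[... 4763 characters left out ...]
.float64(489.0), np.float64(373.0), np.float64(211.0)), (382, np.float64(534.0), np.float64(235.0), np.float64(112.0)), (385, np.float64(530.0), np.float64(232.0), np.float64(111.0))]
205 [(364, np.float64(559.0), np.float64(261.0), np.float64(113.0)), (367, np.float64(555.0), np.float64(257.0), np.float64(112.0)), (370, np.float64(501.0), np.float64(377.0), np.float64(205.0)), (373, np.float64(497.0), np.float64(375.0), np.float64(204.0)), (376, np.float64(493.0), np.float64(373.0), np.float64(204.0)), (379, np.float64(535.0), np.float64(248.0), np.float64(113.0)), (382, np.float64(530.0), np.float64(247.0), np.float64(114.0)), (385, np.float64(526.0), np.float64(243.0), np.float64(112.0))]
```

No obstruction is visible. Before reaching in, I'll push again harder while watching the rib, to tell a real stop from a stiff spot.

Emit:
arm_command --steps '[[0,[0,3.4,0],0],[0,[0,3.4,0],0],[0,[0,3.4,0],0],[0,[0,3.4,0],0],[0,[0,0,2],0]]'

```text
clock: 6.02
eef_pos: [533.3, 227.8, 186.3]
eef_rot: [3.141, -0.006, 0.212]
wrist_force: [1.4, 0.4, 0.2]
finger_gap: 0.2
```

Emit:
arm_command --steps '[[0,[0,0,3],0],[0,[0,0,2],0],[0,[0,0,0.8],0],[0,[0,0,0],0],[0,[0,0,0],0]]'

```text
clock: 6.43
eef_pos: [531.1, 232.9, 125.5]
eef_rot: [3.142, -0.001, 0.216]
wrist_force: [0.0, 0.2, 1.1]
finger_gap: 0.2
```

```bash
python3 - <<'E'
from h import *
togo(g2w(-10,-93,122))
E
```

```text
t 6.43 pos [531.1 232.9 125.5] yaw [ 3.142e+00 -1.000e-03  2.160e-01] F [0.  0.2 1.1] gap 0.2
cm [-0.03  1.45  0.35]
```

Emit:
arm_command --steps '[[0,[0,0.5,0.3],0],[0,[0,0.5,0],0],[0,[0,0.3,0],0],[0,[0,0.3,0],0],[0,[0,0.2,0],0]]'

```text
clock: 6.85
eef_pos: [534.1, 218.4, 122.3]
eef_rot: [-3.136, -0.002, 0.217]
wrist_force: [-6.1, 32.8, 0.3]
finger_gap: 0.8
```

Emit:
arm_command --steps '[[0,[0,0.2,0],0],[0,[0,0.2,0],0],[0,[0,0.2,0],0],[0,[0,0.0,0],0],[0,[0,0.0,0],0]]'

```text
clock: 7.27
eef_pos: [534.2, 218.1, 122.4]
eef_rot: [-3.128, -0.003, 0.22]
wrist_force: [-10.0, 57.6, -1.9]
finger_gap: 0.2
```

```bash
python3 - <<'E'
from h import *
togo(g2w(-10,-98.5,122))
E
```

```text
t 7.27 pos [534.2 218.1 122.4] yaw [-3.128e+00 -3.000e-03  2.200e-01] F [-10.   57.6  -1.9] gap 0.2
cm [-0.02  0.49  0.03]
```

The finger stopped in the same place (±0.3 mm) at 58 N, so this is the hard stop and the shutter is fully open. It must have started about 5 mm short of fully closed, so I'll close it against its left stop. Next is the lever.

Emit:
arm_command --steps '[[0,[0,-0.9,0],0],[0,[0,-0.8,0],0],[0,[0,-0.8,-1],0],[0,[0,0,-2.5],0],[0,[0,0,-1.5],0]]'

```text
clock: 7.68
eef_pos: [530.7, 234.6, 174.0]
eef_rot: [3.142, -0.001, 0.217]
wrist_force: [-0.0, 0.4, -0.1]
finger_gap: 0.5
```

Emit:
arm_command --steps '[[0,[0,-3.3,0],0],[0,[0,-3.3,0],0],[0,[0,-3.3,0],0],[0,[0,-3.3,0],0],[0,[0,0,0],0]]'

```text
clock: 8.1
eef_pos: [500.5, 367.5, 172.3]
eef_rot: [-3.141, -0.001, 0.22]
wrist_force: [-0.0, -1.1, -0.2]
finger_gap: 0.4
```

Emit:
arm_command --steps '[[0,[0,0,0],0],[0,[0,0,0],0]]'

```text
clock: 8.27
eef_pos: [502.2, 362.6, 171.9]
eef_rot: [3.141, -0.0, 0.217]
wrist_force: [0.7, -0.8, -0.1]
finger_gap: 0.5
```

```bash
python3 - <<'E'
from h import *
togo(g2w(-10,55,97))
E
```

```text
t 8.27 pos [502.2 362.6 171.9] yaw [ 3.141 -0.     0.217] F [ 0.7 -0.8 -0.1] gap 0.5
cm [-0.01 -0.06  7.49]
```

Emit:
arm_command --steps '[[0,[0,0,2],0],[0,[0,0,2],0],[0,[0,0,1.5],0],[0,[0,0,1],0],[0,[0,0,0.5],0]]'

```text
clock: 8.68
eef_pos: [502.1, 362.0, 100.5]
eef_rot: [3.141, 0.001, 0.216]
wrist_force: [-0.4, 0.3, 0.3]
finger_gap: 0.6
```

Emit:
arm_command --steps '[[0,[0,0,0.5],0],[0,[0,0,0.5],0],[0,[0,0,0.5],0],[0,[0,0,0.4],0],[0,[0,0,0.3],0]]'

```text
clock: 9.1
eef_pos: [502.6, 363.0, 80.4]
eef_rot: [3.142, -0.002, 0.217]
wrist_force: [0.3, -3.1, 5.9]
finger_gap: 0.7
```

```bash
python3 - <<'E'
from h import *
togo(g2w(-10,55,77))
E
```

```text
t 9.1 pos [502.6 363.   80.4] yaw [ 3.142e+00 -2.000e-03  2.170e-01] F [ 0.3 -3.1  5.9] gap 0.7
cm [-0.06 -0.03  0.34]
```

Lever moving at about 6 N. I'll press on to the stop.

Emit:
arm_command --steps '[[0,[0,0,0.2],0],[0,[0,0,0.2],0],[0,[0,0,0.2],0],[0,[0,0,0.2],0],[0,[0,0,0],0]]'

```text
clock: 9.52
eef_pos: [503.3, 363.4, 76.6]
eef_rot: [-3.141, -0.005, 0.217]
wrist_force: [-12.8, -11.8, 40.7]
finger_gap: 0.2
```

```bash
python3 - <<'E'
from h import *
togo(g2w(-10,55,77))
E
```

```text
t 9.52 pos [503.3 363.4  76.6] yaw [-3.141 -0.005  0.217] F [-12.8 -11.8  40.7] gap 0.2
cm [-0.13 -0.   -0.04]
```

Hard stop reached (z 76.6, 41 N, expected 77). I'll lift out and look.

Emit:
arm_command --steps '[[0,[0,0,-0.5],0],[0,[0,0,-1.5],0],[0,[0,0,-3],0],[0,[0,0,-3],0],[0,[0,0,-2],0]]'

```text
clock: 9.93
eef_pos: [502.6, 363.5, 175.0]
eef_rot: [-3.14, -0.003, 0.217]
wrist_force: [0.5, 0.6, -0.6]
finger_gap: 0.5
```

Emit:
arm_command --steps '[[0,[0,3.5,-1],0],[0,[0,3.5,0],0],[0,[0,3.5,0],0],[0,[0,0,0],0],[0,[0,0,0],0]]'

```text
clock: 10.35
eef_pos: [525.2, 259.4, 182.3]
eef_rot: [-3.141, -0.001, 0.214]
wrist_force: [-0.3, 0.2, 0.6]
finger_gap: 0.7
```

```bash
python3 - <<'E'
from h import *
s=manip.read_state();p,d=manip.camera("wrist");cv2.imwrite("pics/w3.png",p[:,:,::-1])
p,d=manip.camera("scene");W=world("scene",d);np.savez("scene3.npz",p=p,d=d)
cv2.imwrite("pics/s3.png",cv2.resize(p[165:275,295:435,::-1],None,fx=5,fy=5))
for k in("scene2","scene3"):
    f=np.load(k+".npz");p=f['p'].astype(int);W=world("scene",f['d']);m=(p[...,0]>120)&(p[...,1]<60)&(W[...,2]>40)&(W[...,2]<120)
    m[:230]=0;m[280:]=0;m[:,:340]=0;m[:,400:]=0
    print(k,m.sum(),W[m].mean(0).round(1))
togo(g2w(-10,-155,150))
E
```

```text
scene2 377 [498.2 370.1  93.2]
scene3 267 [504.7 356.1  75.8]
t 10.45 pos [524.6 261.1 181.8] yaw [-3.141e+00 -1.000e-03  2.170e-01] F [-0.1 -0.2 -0.8] gap 0.4
cm [-0.02 10.55  3.18]
```

View pics/s3.png

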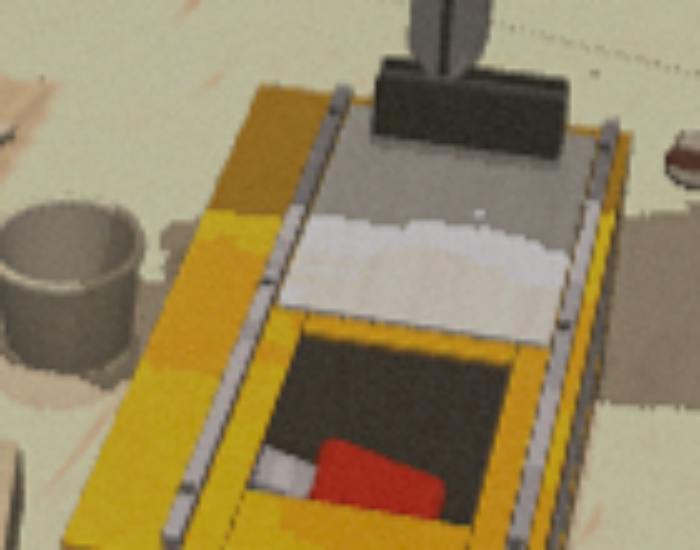

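The lever is down (pad z went from 93 to 76). In this crop the red pad is tilted at (375,480) and the shutter is still open. Next I'll go over the rib to its right side.

Emit:
arm_command --steps '[[0,[0,3.3,0],0],[0,[0,3.3,0],0],[0,[0,3.2,0],0],[0,[0,0,0],0],[0,[0,0,0],0]]'

```text
clock: 10.87
eef_pos: [545.8, 165.0, 181.5]
eef_rot: [-3.141, -0.0, 0.216]
wrist_force: [0.7, 0.5, 0.0]
finger_gap: 0.7
```

Emit:
arm_command --steps '[[0,[0,0,2],0],[0,[0,0,2],0],[0,[0,0,1.3],0],[0,[0,0,0.6],0],[0,[0,0,0],0]]'

```text
clock: 11.28
eef_pos: [544.9, 166.3, 121.2]
eef_rot: [-3.141, 0.002, 0.219]
wrist_force: [0.2, -0.8, -0.6]
finger_gap: 0.6
```

```bash
python3 - <<'E'
from h import *
togo(g2w(-10,-129.3,122))
E
```

```text
t 11.28 pos [544.9 166.3 121.2] yaw [-3.141e+00  2.000e-03  2.190e-01] F [ 0.2 -0.8 -0.6] gap 0.6
cm [ 0.05 -1.72 -0.08]
```

Emit:
arm_command --steps '[[0,[0,-0.5,0],0],[0,[0,-0.5,0],0],[0,[0,-0.4,0],0],[0,[0,-0.4,0],0],[0,[0,-0.5,0],0]]'

```text
clock: 11.7
eef_pos: [540.9, 187.8, 123.1]
eef_rot: [3.141, -0.001, 0.217]
wrist_force: [1.5, -2.7, 1.1]
finger_gap: 0.3
```

Emit:
arm_command --steps '[[0,[0,-0.7,0],0],[0,[0,-0.8,0],0],[0,[0,-0.8,0],0],[0,[0,-0.8,0],0],[0,[0,-0.8,0],0]]'

```text
clock: 12.12
eef_pos: [532.1, 226.4, 122.5]
eef_rot: [3.142, -0.0, 0.217]
wrist_force: [1.9, -2.4, 1.9]
finger_gap: 0.3
```

```bash
python3 - <<'E'
from h import *
togo(g2w(-10,-34,122))
E
```

```text
t 12.12 pos [532.1 226.4 122.5] yaw [ 3.142 -0.     0.217] F [ 1.9 -2.4  1.9] gap 0.3
cm [ 0.01 -5.1   0.05]
```

Emit:
arm_command --steps '[[0,[0,-0.8,0],0],[0,[0,-0.8,0],0],[0,[0,-0.8,0],0],[0,[0,-0.8,0],0],[0,[0,-0.7,0],0]]'

```text
clock: 12.53
eef_pos: [523.7, 264.5, 122.4]
eef_rot: [-3.142, 0.0, 0.217]
wrist_force: [1.5, -2.5, 1.7]
finger_gap: 0.4
```

Emit:
arm_command --steps '[[0,[0,-0.5,0],0],[0,[0,-0.4,0],0],[0,[0,-0.3,0],0],[0,[0,-0.3,0],0],[0,[0,-0.2,0],0]]'

```text
clock: 12.95
eef_pos: [520.5, 278.5, 122.4]
eef_rot: [3.138, 0.001, 0.217]
wrist_force: [4.3, -25.7, 5.9]
finger_gap: 0.6
```

```bash
python3 - <<'E'
from h import *
togo(g2w(-10,-34,122))
E
```

```text
t 12.95 pos [520.5 278.5 122.4] yaw [3.138e+00 1.000e-03 2.170e-01] F [  4.3 -25.7   5.9] gap 0.6
cm [0.01 0.23 0.04]
```

Emit:
arm_command --steps '[[0,[0,-0.2,0],0],[0,[0,-0.2,0],0],[0,[0,0,0],0],[0,[0,0,0],0]]'

```text
clock: 13.28
eef_pos: [520.5, 278.6, 122.4]
eef_rot: [3.133, 0.002, 0.215]
wrist_force: [4.0, -39.4, 9.2]
finger_gap: 0.5
```

```bash
python3 - <<'E'
from h import *
togo(g2w(-10,-34,122))
E
```

```text
t 13.28 pos [520.5 278.6 122.4] yaw [3.133e+00 2.000e-03 2.150e-01] F [  4.  -39.4   9.2] gap 0.5
cm [0.01 0.25 0.05]
```

The closed hard stop is reached: 39 N with only 0.1 mm of further movement. I'll back off, lift and retreat to check.

Emit:
arm_command --steps '[[0,[0,0.7,0],0],[0,[0,0.7,0],0],[0,[0,0.7,-1],0],[0,[0,0,-3],0],[0,[0,0,-3],0]]'

```text
clock: 13.7
eef_pos: [523.4, 263.2, 193.1]
eef_rot: [-3.142, 0.002, 0.217]
wrist_force: [0.2, 0.1, 0.3]
finger_gap: 0.8
```

Emit:
arm_command --steps '[[0,[-3.5,0,-1],0],[0,[-3.5,0,0],0],[0,[-3.5,0,0],0],[0,[-2.5,2,0],0],[0,[0,3,0],0]]'

```text
clock: 14.12
eef_pos: [404.2, 187.3, 203.3]
eef_rot: [-3.141, -0.001, 0.221]
wrist_force: [1.3, 0.1, 0.6]
finger_gap: 0.4
```

Emit:
arm_command --steps '[[0,[0,3.5,0],0],[0,[0,3.5,0],0],[0,[0,3,0],0],[0,[0,0,0],0],[0,[0,0,0],0]]'

```text
clock: 14.53
eef_pos: [429.4, 88.4, 203.1]
eef_rot: [-3.141, -0.001, 0.214]
wrist_force: [0.6, 0.6, 0.1]
finger_gap: 0.8
```

```bash
python3 - <<'E'
from h import *
togo(g2w(-10,-34,122))
cc,s=np.cos(YAW),np.sin(YAW)
for n in("scene","top"):
    p,d=manip.camera(n);np.savez(n+"4.npz",p=p,d=d);cv2.imwrite(f"pics/{n}4.png",p[:,:,::-1])
    for k in "04":
        f=np.load(n+k+".npz");p=f['p'].astype(int);W=world(n,f['d'])
        dx,dy=W[...,0]-O[0],W[...,1]-O[1];g=np.stack([cc*dx+s*dy,-s*dx+cc*dy,W[...,2]],-1)
        m=(abs(g[...,0]+10)<40)&(g[...,2]>130)&(g[...,2]<145)&(abs(g[...,1]+15)<25)&(p.max(-1)<75)
        q=(abs(g[...,0]+10)<30)&(abs(g[...,2]-113)<6)&(abs(p[...,0]-p[...,2])<35)&(g[...,1]<118)&(g[...,1]>-20)
        print(n,k,np.percentile(g[m][:,1],[2,50,98]).round(1),np.percentile(g[q][:,1],[90,98,99.5]).round(1))
a=np.load("scene0.npz")['p'].astype(int);b=np.load("scene4.npz")['p'].astype(int)
for nm,(u,v) in dict(tape=(341,342),pot=(308,222),block=(285,270)).items():
    print(nm,abs(a-b)[v-30:v+30,u-20:u+20].mean())
E
```

```text
t 14.53 pos [429.4  88.4 203.1] yaw [-3.141e+00 -1.000e-03  2.140e-01] F [0.6 0.6 0.1] gap 0.8
cm [ 12.95 -16.4    8.12]
scene 0 [-24.3  -8.2  -5.2] [ 92.7  99.5 100.5]
scene 4 [-18.7  -3.4   0.4] [ 96.8 104.3 105.8]
top 0 [-26.6 -14.1  -7.1] [88.9 97.4 99. ]
top 4 [-21.8  -9.1  -2.3] [ 93.7 102.2 103.8]
tape 2.9651388888888888
pot 2.7402777777777776
block 2.702638888888889
```

View pics/scene4.png

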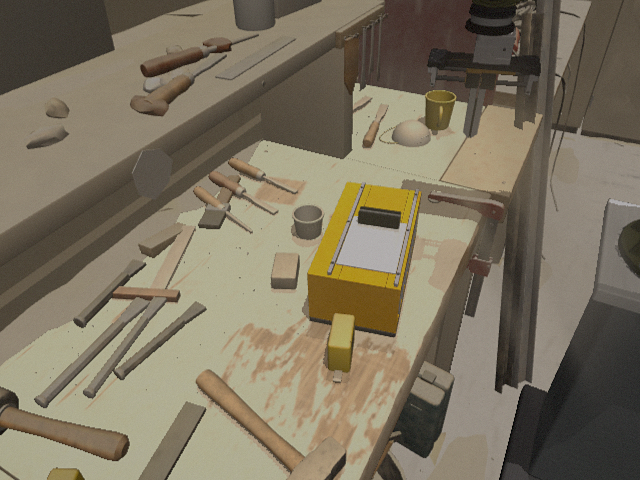

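View pics/top4.png

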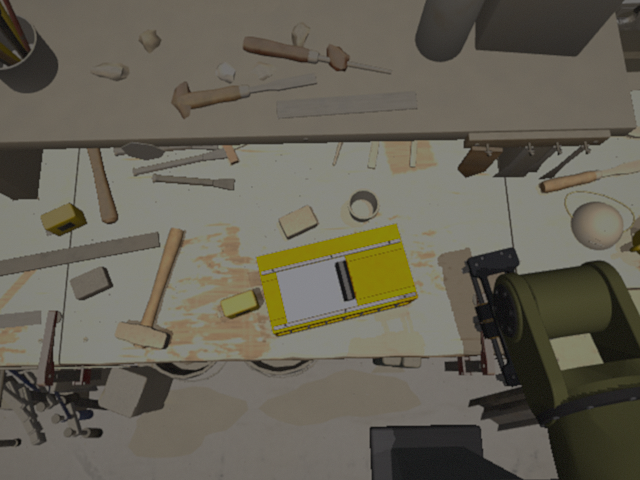

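Travel from the right stop to the left stop comes to about 100 mm, so the shutter is fully closed. The scene view shows the arm clear, and the tape (341,342), pot (308,222) and block (285,270) unchanged.

Emit:
arm_command --steps '[[0,[0,0,0],0],[0,[0,0,0],0],[0,[0,0,0],0]]'

```text
clock: 14.88
eef_pos: [429.1, 89.9, 202.5]
eef_rot: [-3.141, 0.0, 0.218]
wrist_force: [0.5, -0.2, 0.0]
finger_gap: 0.4
```

```bash
python3 -c "
from cell import manip
print(manip.sign_off())"
```

```text
the job is handed in; nothing more can be done
None
```

The job is done and handed in at about 15 s. With closed fingers I pushed the shutter open by the rib to its right stop, pressed the red lever down to its stop, and pushed the shutter closed to its left stop.

- **Shutter open:** The cameras showed only about 95 mm of travel from the start, not 100. I pushed again at 58 N and the finger stopped in the same place to within 0.3 mm, so I took it as the hard stop.
- **Lever:** It stopped with the fingertips at z 76.6 mm under 41 N, against an expected 77. The camera then showed the pad down, its height falling from about 93 to 76 mm. I did not see it again after closing the shutter over it.
- **Shutter closed:** It met the left stop at 39 N with 0.1 mm of further movement. The rib now sits about 5 mm left of where it started, so the shutter was apparently not quite closed at the beginning. Stop to stop comes to about 100 mm, which explains the 95 mm above.
- **Surroundings:** The tape measure, pot and sanding block look unchanged in the scene camera. The planned path kept clear of the guard and rails. I saw no sign of contact, though sideways forces of about 12 N appeared while the lever was hard against its stop, which I put down to friction on the pad. The arm ended clear of everything.

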